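Hang the drained cassette basket

TASK

Lift the steel cassette basket out of the white rinse trough, stand it upright on the grey drip mat and let go of it, then take it again and hang it by its handle on the hook of the stand, so that it hangs there freely. Keep the basket upright all the way, and do not shift or knock over the other things on the bench.

Things in the scene. Friction and masses are not known exactly. Their poses are not given: they have to be found in the camera images.
- handle_top (a point): Handle of the cassette basket: centre of its top bar, on the bar's axis, 112 mm above the basket's underside. Rigid hoop of flat steel, 10 wide (x), over the basket's middle in its y-z plane; top bar along y, 44 long, 7 thick. In the trough the bar stands 8 above the rim and only it can be gripped (closing along x), as the legs have 9 to the walls; fingers there block the opening for the hook.
- handle_legs (a point): Mid-point between the handle's two upright legs, 87 mm above the basket's underside, basket axes. Legs 10 (x) x 5 (y), 44 over their outsides, from the rim (48 up) to the top bar. The opening between them is 34 wide and 60 high (48 to 108 up) and passes through along x. Once the basket stands in the open it can be gripped by the outsides of the legs, which keeps the opening free.
- basket_centre (a point): Centre of the loose cassette basket's box, 24 mm above its underside, 88 below handle_top; z up. Steel wire box 80 (x) x 46 (y) x 48 (z), about 0.25 kg, four tissue cassettes fixed in it.
- trough: White plastic rinse trough, deep and narrow, open at the top, fixed. Outside 110 (x) x 72 (y) x 108 (z) mm, a small lip to 120 x 82 at the rim, walls and floor 4 thick. Origin at the centre of its underside on the bench, z up. The basket stands in it, lengthwise, with up to 10 of play.
- drip_mat: Flat grey ribbed drip mat, 150 (x) x 120 (y) x 5 mm thick, fixed. Origin at the centre of its underside on the bench; z up.
- hook_stand: Fixed stand with one hook; origin on the bench below the hook's seat, z up. Base plate x -40 to 115 mm, 100 wide, 10 high; 8 mm post at x = 90, bent forward into a level 8 mm round arm along -x, axis 195 up, from x = 70 to -10, then turned up to its tip at x = -24, top 217 up, the stand's highest point. Handles go on from the -x side, over the tip along +x, then down on to the arm.
- hook_seat (a point): Top of the hook's level arm near its tip, where the handle shall rest: at x = 0, y = 0, 199 mm above the bench; axes of hook_stand. When the handle rests there, handle_top (on the bar's axis) is about 3.5 mm above this point.
- wash_bottle: Bystander, loose, to be left where it is: white squeeze wash bottle with a red cap, 67 x 81 x 176 mm. Origin at the centre of its underside.
- forceps: Bystander, loose, to be left where it is: thin steel forceps lying flat, 112 long, 15 wide, 9 high mm. Origin at the centre of its underside.

How it is judged:
By the outcome, as a careful person would: the job done as asked, in the order asked, and still so for the second after the job is handed in, with the robot touching nothing.
It also fails if it takes over 69 s, if anything falls off the work surface, if the arm or the gripper's body presses on something with over 40 N, if the wrist force passes 120 N, or if a joint passes its speed limit or range.

ROBOT

A 6-joint arm with a two-finger parallel gripper is mounted at the origin on a cart in front of the work surface, level with it; the furniture and walls round the work are solid. World frame = base frame: x ahead of the robot, y to its left, z up, the work surface at z = 0. Lengths are in m, angles in rad, forces in N, time in s.
With the tool pointing down it reaches from about 0.325 to 0.775 m from the base axis. Payload 9.3 kg.
Tool frame: the origin (TCP) lies at the very end of the fingers, on their centre line; the grasp point (between the pads) lies 19 mm behind it; z points along the fingers, y is the line along which they close (so a half turn about z gives the same grasp; the last joint's range is limited). The gripper opens to 85 mm and grips with 20 to 120 N. Pads are 22 mm wide; open, the fingers measure 114 mm over their backs; the gripper's body (76 mm by 85 mm) begins 54 mm behind the grasp point. The pads swing forward as they close: fully open they stand 13 mm farther back than shut.
Start: joints at [-1.262, 0.259, 0.021, 1.334, 0, 1.418], TCP at [0.245, -0.492, 0.231] pointing down, gripper open.
Joint ranges: [-3.04, 3.04], [-0.91, 1.82], [-1.04, 1.36], [-1.92, 1.95], [-1.52, 1.45], [-3.14, 3.14]. Speed limits (rad/s): [2.22, 2.22, 2.79, 3.14, 3.14, 3.14].

INTERFACE

Orientations are given as a unit quaternion [w, x, y, z].
In Python, from bench import bot gives the robot as it stands. The module is installed in compiled form; this text tells all that it offers.
- The arm moves only by the shell command python3 -m handwheel 'ROWS' [OPENING] [FORCE]. ROWS is JSON, a list of rows, each a list of 6 numbers: the shift along the world's x, y, z each as a share of 6 cm, from -1 to 1, then the turn, a rotation vector about the world's x, y, z each as a share of 10 degrees, from -1 to 1. A call has 1 to 5 rows; each row shifts and turns the commanded pose from where the row before left it; what a row does not reach is not made up. A row lasts 1/8 s, in which the tool goes at most 62.5 mm and 10.7 degrees, less where a joint would pass 70% of its speed; a pose out of reach is approached as far as the arm can. A call with a number of a shift or a turn outside -1 to 1 is refused whole. A call with a gripper value outside its range is refused whole. OPENING is the opening, from 0 (shut) to 1 (fully open), set as the call begins (- or left out, the last holds). The fingers move at their own pace and stop on an object; FORCE is the grip in N (left out, the last holds). Time passes only in rows, so rows that do not move let the fingers close. It gives the time, the measured TCP pose, the force, the opening and the grip force at its end, in the units of the state.
- bot.state(): the state, without advancing time (a new reading comes with each control period).
- bot.snapshot(name): name is "scene" or "top"; returns a dict with "color" (400x640x3 uint8, blue, green, red), "z_map" (400x640 float32, m along the optical axis (not along the pixel's ray), 0 where there is no reading), "fx", "fy", "cx", "cy" (pixels), "view" (4x4, takes a point from world to camera coordinates). Camera axes: x right, y down, z forward; pixel columns grow to the right and rows downward; lengths in m; the calibration is good to about 2 mm. A picture is of the moment at which its call begins.
- bot.sign_off(): hands the job in; it is judged then, once.
The state is a dict: "clock": time; "joints": joint angles; "dq": joint speeds; "joint_efforts": joint torques, N m; "tool_pos": TCP position; "ee_rot": TCP orientation; "contact_force": force on the tool from outside, world axes, zero at the start; "torque": the same for the moment, N m; "grip_width": opening from 0.0 (shut) to 1.0 (fully open); "gripper_force": force on a finger pad.
Only numpy, scipy, OpenCV 4.12 (cv2) and the standard library are available. Lean on these libraries where they do the work, as an engineer would, in place of code of your own. Each camera call takes 0.05 s, during which the arm holds its last target. There are 200 camera calls.

## Working session

There is one attempt and no reset: what is moved stays moved. The work goes in short steps, Python scripts to look and compute and a shell command to move; the robot and the scene stay as the last step left them, time stands still between calls to the robot, and variables do not carry over. Pictures are saved under pics/ and viewed, at most 13 in all, crops included, and the job is handed in when it is done.

```bash
mkdir -p pics; cat > h.py <<'E'
import numpy as np, cv2
from bench import bot
def snap(n,f=None):
    s=bot.snapshot(n)
    if f: cv2.imwrite('pics/'+f,s['color'])
    return s
def cloud(s):
    z=s['z_map']; v,u=np.mgrid[:400,:640]
    P=np.stack([(u-s['cx'])/s['fx']*z,(v-s['cy'])/s['fy']*z,z,np.ones_like(z)],-1)
    W=P@np.linalg.inv(s['view']).T
    W=W[...,:3].copy(); W[z==0]=np.nan
    return W
E
python3 - <<'E'
from h import *
for n in('scene','top'):
    s=snap(n,n+'0.png'); np.savez('pics/'+n+'0.npz',W=cloud(s),c=s['color'])
    print(n,np.linalg.inv(s['view']).round(3),s['fx'])
print(bot.state())
E
```

```text
scene [[ 0.853 -0.313  0.418  0.156]
 [-0.522 -0.544  0.657 -0.904]
 [ 0.022 -0.778 -0.628  0.794]
 [ 0.     0.     0.     1.   ]] 440.6037423010455
top [[ 0.029 -0.996  0.083  0.478]
 [-1.    -0.028  0.008 -0.211]
 [-0.005 -0.083 -0.997  1.42 ]
 [ 0.     0.     0.     1.   ]] 505.54854847232707
{'clock': 0.1, 'joints': array([-1.26163085e+00,  2.59128894e-01,  2.08652841e-02,  1.33369213e+00,
        2.89860658e-05,  1.41820539e+00]), 'dq': array([ 0.00097613, -0.0014902 ,  0.0001203 , -0.00301153, -0.00041316,
        0.00022418]), 'joint_efforts': array([ 7.55983754e-03, -5.56692231e+01,  3.45069659e+01,  1.15707825e-02,
       -1.06166053e-04,  2.96921417e-05]), 'tool_pos': array([ 0.24497234, -0.49216873,  0.2307413 ]), 'ee_rot': array([-5.79062010e-04,  9.73465646e-01,  2.28832470e-01, -3.08884688e-05]), 'contact_force': array([ 0.11045651, -0.10919291, -0.25378891]), 'torque': array([0.01390096, 0.02322677, 0.0253585 ]), 'gripper_force': 0.0, 'grip_width': 1.001517145388483}
```

View pics/scene0.png

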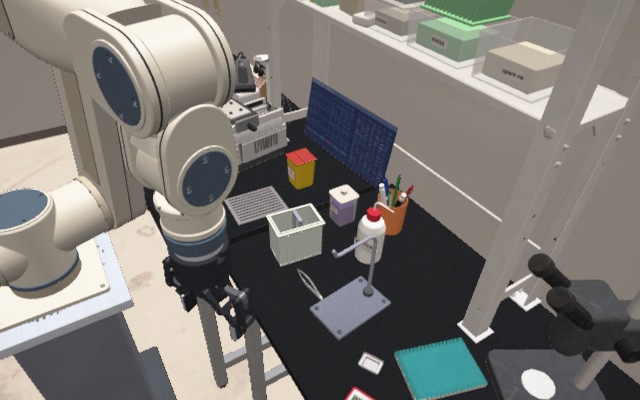

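View pics/top0.png

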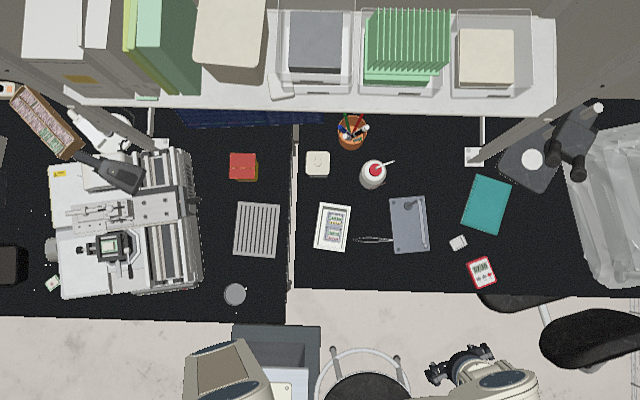

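The top view shows the trough at about (332,227), mat (257,229), stand (408,225), bottle (373,174) and forceps (372,240). There is a thin strip at u≈293 between mat and trough that I need to check.

```bash
python3 - <<'E'
from h import *
d=np.load('pics/top0.npz');W,c=d['W'],d['c']
ds=np.load('pics/scene0.npz');S,cs=ds['W'],ds['c']
def rect(m,nm,W=W):
    P=W[m]; P=P[~np.isnan(P[:,0])]
    r=cv2.minAreaRect((P[:,:2]*1000).astype(np.float32)); print(nm,len(P),np.round(r[0],1),np.round(r[1],1),round(r[2],1),'z',np.nanpercentile(P[:,2],[2,50,98]).round(3))
v,u=np.mgrid[:400,:640]
def box(a,b,cc,dd): return (u>=a)&(u<b)&(v>=cc)&(v<dd)
Z=W[...,2]
rect(box(305,355,195,260)&(Z>.098)&(Z<.112),'trough rim')
rect(box(305,355,195,260)&(Z>.1125)&(Z<.14),'bar?')
g=c.astype(int); 
rect(box(225,288,195,265)&(g.min(-1)>90),'mat')
rect(box(380,440,185,265)&(Z>.004)&(Z<.02),'base')
rect(box(380,440,185,265)&(Z>.15),'arm')
rect(box(285,303,110,290)&(Z>.02),'strip')
rect(box(350,395,232,248)&(Z>.003)&(Z<.03),'forceps')
rect(box(355,395,155,190)&(Z>.02),'bottle')
# strip heights
for r in range(115,295,12): print(r,W[r,286:304,2].round(3))
k=S[...,2]
for nm,m in (('sc-arm',(k>.17)&(k<.23)),('sc-bar',(k>.110)&(k<.13))):
    P=S[m]; Q=P[(P[:,0]>.35)&(P[:,0]<.62)&(P[:,1]>-.48)&(P[:,1]<-.15)]; print(nm,len(Q)); print(Q[::max(1,len(Q)//25)].round(3).tolist())
for n,i,(a,b,e,f) in (('top',c,(220,440,140,270)),('scene',cs,(210,410,170,345))):
    cv2.imwrite(f'pics/{n}_c.png',cv2.resize(i[e:f,a:b],None,fx=3.4,fy=3.4,interpolation=cv2.INTER_CUBIC))
E
```

```text
trough rim 483 [ 539.1 -213.8] [ 81.8 119.7] 83.4 z [0.1   0.106 0.111]
bar? 72 [ 544.2 -210.5] [ 61.6 105.5] 74.4 z [0.113 0.118 0.125]
mat 1910 [531.2 -16.7] [152.1 152. ] 86.8 z [-0.002  0.005  0.011]
base 1969 [ 557.5 -431.1] [222.1 165.2] 1.1 z [0.004 0.009 0.016]
arm 169 [ 552. -430.] [119.2   9. ] 7.1 z [0.172 0.198 0.216]
strip 269 [ 784.2 -113.3] [106.9  52. ] 13.6 z [0.062 0.108 0.495]
forceps 163 [ 512.2 -327.1] [ 41.9 123.1] 1.6 z [0.003 0.005 0.014]
bottle 606 [ 681.6 -322. ] [73.1 72. ] 74.1 z [0.035 0.115 0.173]
115 [0.125 0.121 0.122 0.121 0.122 0.122 0.124 0.12  0.121 0.12  0.121 0.124
 0.124 0.113 0.114 0.114 0.115 0.117]
127 [ 0.001 -0.002 -0.    -0.003 -0.003 -0.001 -0.007 -0.46  -0.463 -0.465
 -0.453 -0.455 -0.452  0.004  0.001  0.001  0.004 -0.004]
139 [-0.     0.001  0.001  0.001 -0.     0.001 -0.506 -0.672 -0.681 -0.664
 -0.671 -0.665 -0.674  0.001 -0.003 -0.002 -0.001  0.001]
151 [ 0.004  0.002  0.008  0.005 -0.003 -0.007 -0.607 -0.609 -0.622 -0.676
 -0.743 -0.729 -0.001  0.001  0.001 -0.003 -0.006  0.004]
163 [-0.002  0.004 -0.001 -0.002 -0.004 -0.025 -0.613
[... 2108 characters left out ...]
0.202, 0.117], [0.54, -0.206, 0.118], [0.538, -0.2, 0.112], [0.54, -0.21, 0.118], [0.537, -0.201, 0.11], [0.537, -0.216, 0.121], [0.538, -0.21, 0.113], [0.542, -0.217, 0.116], [0.535, -0.219, 0.118], [0.543, -0.219, 0.115], [0.536, -0.223, 0.118], [0.542, -0.227, 0.118], [0.538, -0.229, 0.118], [0.535, -0.224, 0.113], [0.539, -0.231, 0.116], [0.533, -0.232, 0.116], [0.538, -0.238, 0.119], [0.535, -0.238, 0.117], [0.543, -0.238, 0.114], [0.538, -0.238, 0.113], [0.533, -0.238, 0.112], [0.54, -0.243, 0.112], [0.605, -0.42, 0.125], [0.602, -0.424, 0.127], [0.607, -0.428, 0.127], [0.606, -0.426, 0.124], [0.604, -0.425, 0.121], [0.603, -0.424, 0.118], [0.61, -0.425, 0.114], [0.606, -0.427, 0.115]]
```

View pics/top_c.png

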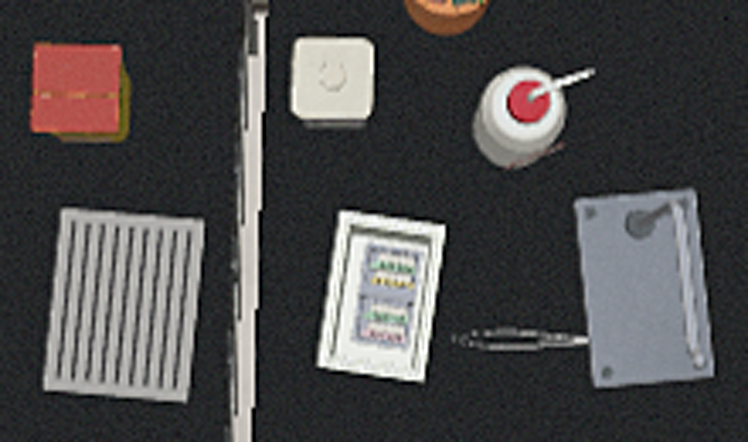

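View pics/scene_c.png

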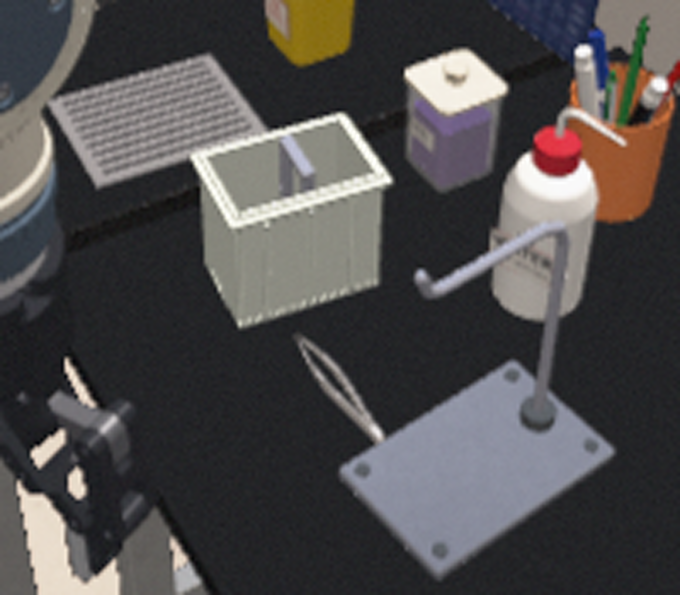

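The crops show the basket handle bar standing just above the trough rim, at about (298,160) in the scene crop. The strip beside the mat is only a gap between two benches. The hook arm runs from its tip at (425,285) to the post at (560,235). Next I'll refine the bar, mat and stand poses.

```bash
python3 - <<'E'
from h import *
d=np.load('pics/top0.npz');W,c=d['W'],d['c'].astype(int)
S=np.load('pics/scene0.npz')['W'];P=S.reshape(-1,3)
b=P[(P[:,2]>.1105)&(P[:,2]<.13)&(abs(P[:,0]-.54)<.03)&(abs(P[:,1]+.2195)<.03)]
r=cv2.minAreaRect((b[:,:2]*1000).astype(np.float32));print('bar',len(b),r,b.mean(0),np.polyfit(b[:,1],b[:,0],1),b[:,2].max(), b[:,1].min(),b[:,1].max())
for nm,(x0,x1,y0,y1) in (('mat',(225,288,195,265)),('base',(380,440,185,265))):
    m=np.zeros((400,640),np.uint8); m[y0:y1,x0:x1]=(c[y0:y1,x0:x1].max(-1)>85)
    m=cv2.morphologyEx(cv2.morphologyEx(m,cv2.MORPH_CLOSE,np.ones((7,7))),cv2.MORPH_OPEN,np.ones((7,7)))
    k=max(cv2.findContours(m,0,1)[0],key=cv2.contourArea)[:,0]
    s=bot.snapshot('top'); T=np.linalg.inv(s['view'])
    h=.005 if nm=='mat' else .01
    D=np.c_[(k[:,0]-s['cx'])/s['fx'],(k[:,1]-s['cy'])/s['fy'],np.ones(len(k))]@T[:3,:3].T
    Q=T[:3,3]+D*((h-T[2,3])/D[:,2])[:,None]
    print(nm,cv2.minAreaRect((Q[:,:2]*1000).astype(np.float32)))
a=P[(P[:,2]>.188)&(P[:,2]<.205)&(P[:,0]>.49)&(P[:,0]<.6)&(abs(P[:,1]+.43)<.02)]
print('arm fit y(x)',np.polyfit(a[:,0],a[:,1],1))
t=P[(P[:,2]>.205)&(P[:,2]<.23)&(P[:,0]>.45)&(P[:,0]<.53)&(abs(P[:,1]+.43)<.03)];print('tip',len(t),t.mean(0),t.max(0))
E
```

```text
bar 69 ((539.5576171875, -219.90792846679688), (45.57737731933594, 10.778499603271484), 84.23823547363281) [ 0.53882705 -0.22184594  0.1166393 ] [0.09608995 0.56014422] 0.121247666098801 -0.24290138106370174 -0.19751820884867988
mat ((532.216552734375, -2.1182327270507812), (119.76979064941406, 151.33154296875), 86.5927505493164)
base ((557.579833984375, -428.0310363769531), (156.25518798828125, 101.60922241210938), 6.402544021606445)
arm fit y(x) [ 0.11833245 -0.49723799]
tip 22 [ 0.49419059 -0.43876497  0.21159843] [ 0.49937244 -0.43454349  0.21591066]
```

```bash
python3 -m handwheel '[[0.7,0.65,0,0,0,0.82],[0.7,0.65,0,0,0,0.82],[0.7,0.65,0,0,0,0.82],[0.7,0.65,0,0,0,0.82],[0.7,0.65,0,0,0,0.82]]' 0.5 40 && python3 -m handwheel '[[0.7,0.65,0,0,0,0.82],[0.7,0.64,0,0,0,0.82],[0,0,0,0,0,0]]'; cat >> h.py <<'E'
def tool():
    s=bot.state(); w,x,y,z=s['ee_rot']
    ty=np.array([2*(x*y-w*z),1-2*(x*x+z*z),2*(y*z+w*x)]);tz=np.array([2*(x*z+w*y),2*(y*z-w*x),1-2*(x*x+y*y)])
    print('t',round(s['clock'],2),'pos',s['tool_pos'].round(4),'yaw_y',np.degrees(np.arctan2(ty[1],ty[0])).round(2),'tz',tz.round(4),'grip',round(s['grip_width'],3),s['gripper_force'],'F',s['contact_force'].round(1))
E
python3 -c "from h import *;tool()"
```

```text
clock: 0.82
tool_pos: [0.4562, -0.2959, 0.2313]
ee_rot: [0.0, 0.83, 0.557, -0.0]
contact_force: [0.0, -1.3, 0.3]
grip_width: 0.503
gripper_force: 0.0
clock: 1.2
tool_pos: [0.5411, -0.2171, 0.2306]
ee_rot: [-0.0, 0.742, 0.671, 0.0]
contact_force: [-0.8, -1.5, 0.1]
grip_width: 0.501
gripper_force: 0.0
t 1.2 pos [ 0.5411 -0.2171  0.2306] yaw_y -5.78 tz [-4.e-04  9.e-04 -1.e+00] grip 0.501 0.0 F [-0.8 -1.5  0.1]
```

```bash
python3 -m handwheel '[[-0.03,-0.05,-0.8,0,0,0],[0,0,-0.7,0,0,0],[0,0,-0.4,0,0,0],[0,0,-0.3,0,0,0],[0,0,0,0,0,0]]'; python3 - <<'E'
from h import *
tool(); s=snap('scene'); cv2.imwrite('pics/g1.png',cv2.resize(s['color'][150:290,210:370],None,fx=4,fy=4))
E
```

```text
clock: 1.82
tool_pos: [0.536, -0.2232, 0.0981]
ee_rot: [-0.001, 0.745, 0.668, -0.001]
contact_force: [0.5, -0.3, 0.4]
grip_width: 0.501
gripper_force: 0.0
t 1.82 pos [ 0.536  -0.2232  0.0981] yaw_y -6.23 tz [-0.0026  0.0013 -1.    ] grip 0.501 0.0 F [ 0.5 -0.3  0.4]
```

View pics/g1.png

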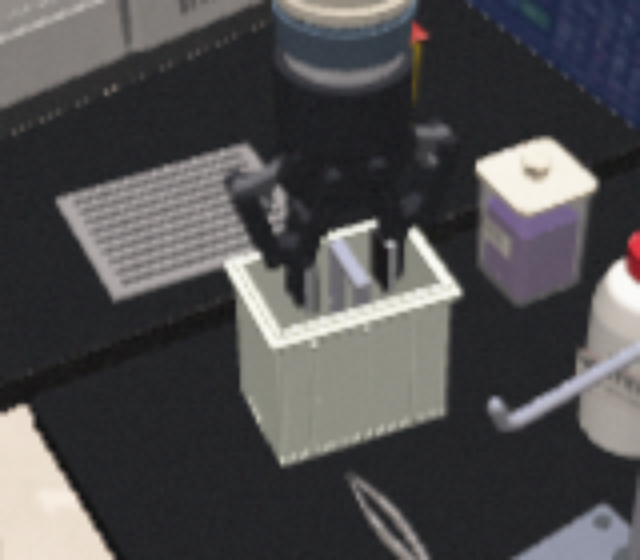

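The fingers straddle the bar, at about (295,270) and (385,265) in the crop, and clear the walls. I'll centre and close.

```bash
python3 -m handwheel '[[0.06,0.05,0,0,0,0],[0,0,0,0,0,0]]' && python3 -m handwheel '[[0,0,0,0,0,0],[0,0,0,0,0,0],[0,0,0,0,0,0],[0,0,0,0,0,0],[0,0,0,0,0,0]]' 0 60; python3 -c "from h import *;tool()"
```

```text
clock: 2.12
tool_pos: [0.5414, -0.2201, 0.1001]
ee_rot: [0.001, 0.744, 0.668, 0.0]
contact_force: [0.2, -0.8, -0.4]
grip_width: 0.501
gripper_force: 0.0
clock: 2.75
tool_pos: [0.5411, -0.22, 0.0995]
ee_rot: [0.0, 0.744, 0.668, 0.0]
contact_force: [1.8, 1.6, 3.2]
grip_width: 0.102
gripper_force: 58.7
t 2.75 pos [ 0.5411 -0.22    0.0995] yaw_y -6.14 tz [ 7.e-04 -2.e-04 -1.e+00] grip 0.102 58.69358271360397 F [1.8 1.6 3.2]
```

```bash
python3 -m handwheel '[[0,0,0.15,0,0,0],[0,0,0.3,0,0,0],[0,0,0.4,0,0,0],[0,0,0.5,0,0,0],[0,0,0.5,0,0,0]]' && python3 -m handwheel '[[0,0,0.4,0,0,0],[0,0,0.2,0,0,0],[0,0,0,0,0,0],[0,0,0,0,0,0]]' ; python3 - <<'E'
from h import *
tool(); s=snap('scene'); cv2.imwrite('pics/g2.png',cv2.resize(s['color'][100:290,190:370],None,fx=3,fy=3))
E
```

```text
clock: 3.38
tool_pos: [0.5403, -0.2199, 0.2112]
ee_rot: [-0.001, 0.744, 0.668, -0.0]
contact_force: [0.4, -0.6, -2.7]
grip_width: 0.1
gripper_force: 58.7
clock: 3.88
tool_pos: [0.5405, -0.2198, 0.2451]
ee_rot: [-0.001, 0.744, 0.668, -0.0]
contact_force: [-0.4, 0.8, -1.9]
grip_width: 0.102
gripper_force: 58.7
t 3.88 pos [ 0.5405 -0.2198  0.2451] yaw_y -6.14 tz [-1.7e-03  9.0e-04 -1.0e+00] grip 0.102 58.657801151275635 F [-0.4  0.8 -1.9]
```

View pics/g2.png

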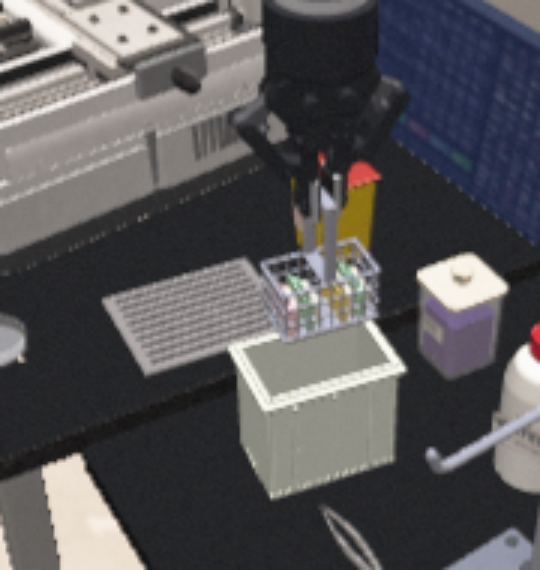

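The basket hangs upright above the trough, at about (320,290) in the crop, and is clear of the rim. Now to the mat.

```bash
python3 -m handwheel '[[-0.03,0.5,0,0,0,0],[-0.03,0.9,0,0,0,0],[-0.03,0.9,0,0,0,0],[-0.03,0.8,0,0,0,0],[-0.02,0.5,0,0,0,0]]' && python3 -m handwheel '[[0,0,-0.5,0,0,0],[0,0,-0.7,0,0,0],[0,0,-0.5,0,0,0],[0,0,-0.3,0,0,0],[0,0,-0.1,0,0,0]]' && python3 -m handwheel '[[0,0,-0.05,0,0,0],[0,0,0,0,0,0]]'; python3 -c "from h import *;tool()"
```

```text
clock: 4.55
tool_pos: [0.5317, -0.0018, 0.2456]
ee_rot: [-0.001, 0.743, 0.669, -0.0]
contact_force: [0.0, 0.5, -2.3]
grip_width: 0.096
gripper_force: 58.7
clock: 5.18
tool_pos: [0.5315, -0.0038, 0.1186]
ee_rot: [-0.001, 0.744, 0.668, -0.001]
contact_force: [-0.6, -0.6, -2.6]
grip_width: 0.099
gripper_force: 58.7
clock: 5.42
tool_pos: [0.5327, -0.0041, 0.1177]
ee_rot: [0.0, 0.744, 0.668, 0.0]
contact_force: [-0.0, 0.7, -2.2]
grip_width: 0.102
gripper_force: 58.6
t 5.42 pos [ 0.5327 -0.0041  0.1177] yaw_y -6.14 tz [ 6.e-04 -1.e-04 -1.e+00] grip 0.102 58.639462888240814 F [-0.   0.7 -2.2]
```

```bash
python3 -m handwheel '[[0,0,-0.15,0,0,0],[0,0,-0.06,0,0,0],[0,0,0,0,0,0]]'; python3 -m handwheel '[[0,0,-0.05,0,0,0],[0,0,0,0,0,0]]';python3 -m handwheel '[[0,0,-0.04,0,0,0],[0,0,0,0,0,0]]'
```

```text
clock: 5.8
tool_pos: [0.5322, -0.004, 0.1043]
ee_rot: [-0.0, 0.744, 0.668, -0.0]
contact_force: [0.0, -0.2, -2.6]
grip_width: 0.1
gripper_force: 58.6
clock: 6.05
tool_pos: [0.5324, -0.004, 0.1015]
ee_rot: [-0.0, 0.744, 0.668, -0.0]
contact_force: [-0.6, 0.4, -2.4]
grip_width: 0.097
gripper_force: 58.6
clock: 6.3
tool_pos: [0.5334, -0.0041, 0.1003]
ee_rot: [0.001, 0.744, 0.668, 0.001]
contact_force: [-0.2, 0.9, 5.6]
grip_width: 0.101
gripper_force: 59.5
```

```bash
python3 -m handwheel '[[0,0,0,0,0,0],[0,0,0,0,0,0],[0,0,0,0,0,0],[0,0,0,0,0,0]]' 0.4; python3 -m handwheel '[[0,0,0.2,0,0,0],[0,0,0.4,0,0,0],[0,0,0.4,0,0,0],[0,0,0.2,0,0,0],[0,0,0,0,0,0]]';python3 -m handwheel '[[0,0,0,0,0,1],[0,0,0,0,0,1],[0,0,0,0,0,1],[0,0,0,0,0,1],[0,0,0,0,0,1]]' 1; python3 -m handwheel '[[0,0,0,0,0,1],[0,0,0,0,0,1],[0,0,0,0,0,1],[0,0,0,0,0,1],[0,0,0,0,0,0]]'; python3 - <<'E'
from h import *
tool(); s=snap('scene'); cv2.imwrite('pics/g3.png',cv2.resize(s['color'][100:290,190:370],None,fx=3,fy=3))
S=cloud(s);P=S.reshape(-1,3)
b=P[(P[:,2]>.108)&(P[:,2]<.126)&(abs(P[:,0]-.533)<.045)&(abs(P[:,1])<.05)]
print(len(b),cv2.minAreaRect((b[:,:2]*1000).astype(np.float32)),b[:,2].max())
E
```

```text
clock: 6.8
tool_pos: [0.5324, -0.004, 0.0992]
ee_rot: [-0.0, 0.744, 0.668, -0.0]
contact_force: [-0.3, 1.3, 1.4]
grip_width: 0.402
gripper_force: 0.0
clock: 7.42
tool_pos: [0.5328, -0.0041, 0.1721]
ee_rot: [0.001, 0.744, 0.668, 0.001]
contact_force: [-0.3, -0.6, 0.2]
grip_width: 0.399
gripper_force: 0.0
clock: 8.05
tool_pos: [0.532, -0.0039, 0.1702]
ee_rot: [-0.001, 0.389, 0.921, -0.0]
contact_force: [0.5, 0.6, 0.3]
grip_width: 1.002
gripper_force: 0.0
clock: 8.68
tool_pos: [0.5321, -0.0039, 0.1704]
ee_rot: [-0.001, 0.054, 0.999, 0.0]
contact_force: [-0.3, 0.2, 0.6]
grip_width: 0.998
gripper_force: 0.0
t 8.68 pos [ 0.5321 -0.0039  0.1704] yaw_y 83.79 tz [-1.5e-03  2.0e-04 -1.0e+00] grip 0.998 0.0 F [-0.3  0.2  0.6]
53 ((530.6697387695312, -3.6930294036865234), (46.53500747680664, 9.91843032836914), 83.73989868164062) 0.12110594830733246
```

View pics/g3.png

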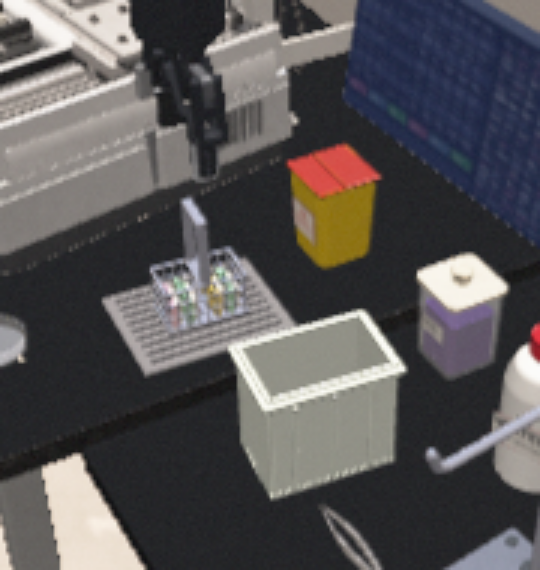

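The basket stands upright on the mat, at about (198,285) in the crop, with its bar aligned to the tool. Now I'll descend over the legs and grip them.

```bash
python3 -m handwheel '[[-0.02,0,-0.4,0,0,0],[0,0,-0.5,0,0,0],[0,0,-0.4,0,0,0],[0,0,-0.25,0,0,0],[0,0,-0.07,0,0,0]]' 0.8; python3 -m handwheel '[[0,0,0,0,0,0],[0,0,0,0,0,0],[0,0,0,0,0,0],[0,0,0,0,0,0],[0,0,0,0,0,0]]' 0 50;  python3 -c "from h import *;tool()"
```

```text
clock: 9.35
tool_pos: [0.5309, -0.004, 0.0733]
ee_rot: [-0.001, 0.054, 0.999, 0.0]
contact_force: [0.8, 0.0, 0.2]
grip_width: 0.802
gripper_force: 0.0
clock: 9.98
tool_pos: [0.5318, -0.004, 0.0748]
ee_rot: [0.001, 0.054, 0.999, -0.0]
contact_force: [-0.9, 2.0, 5.8]
grip_width: 0.506
gripper_force: 51.2
t 9.97 pos [ 0.5318 -0.004   0.0748] yaw_y 83.86 tz [ 1.5e-03 -1.0e-04 -1.0e+00] grip 0.506 51.159769892692566 F [-0.9  2.   5.8]
```

The grip on the legs is good. Lift, then carry to the pre-hook point at about (0.429, -0.444), turning by +12.9°.

```bash
python3 -m handwheel '[[0,0,0.2,0,0,0],[0,0,0.5,0,0,0],[0,0,0.7,0,0,0],[0,0,0.7,0,0,0],[0,0,0.3,0,0,0]]'; python3 -m handwheel '[[0,0,0.02,0,0,0],[-0.1,-0.4,0,0,0,0.1],[-0.2,-0.8,0,0,0,0.15],[-0.2,-0.9,0,0,0,0.15],[-0.2,-0.9,0,0,0,0.15]]' && python3 -m handwheel '[[-0.2,-0.9,0,0,0,0.15],[-0.2,-0.9,0,0,0,0.15],[-0.2,-0.9,0,0,0,0.15],[-0.2,-0.8,0,0,0,0.15],[-0.2,-0.5,0,0,0,0.14]]' && python3 -m handwheel '[[0,-0.3,0,0,0,0],[0,0,0,0,0,0],[0,0,0,0,0,0]]';  python3 -c "from h import *;tool()"
```

```text
clock: 10.6
tool_pos: [0.5316, -0.0041, 0.221]
ee_rot: [0.001, 0.054, 0.999, -0.0]
contact_force: [0.3, 0.7, -2.2]
grip_width: 0.51
gripper_force: 51.0
clock: 11.22
tool_pos: [0.4882, -0.1851, 0.2181]
ee_rot: [-0.001, 0.005, 1.0, 0.0]
contact_force: [1.1, -0.2, -1.8]
grip_width: 0.507
gripper_force: 51.1
clock: 11.85
tool_pos: [0.428, -0.4258, 0.2174]
ee_rot: [-0.001, -0.059, 0.998, 0.001]
contact_force: [-1.2, -0.3, -2.4]
grip_width: 0.505
gripper_force: 51.2
clock: 12.22
tool_pos: [0.4297, -0.4409, 0.2189]
ee_rot: [-0.0, -0.059, 0.998, 0.0]
contact_force: [-0.6, 0.7, -1.8]
grip_width: 0.508
gripper_force: 51.3
t 12.22 pos [ 0.4297 -0.4409  0.2189] yaw_y 96.79 tz [-4.e-04  1.e-03 -1.e+00] grip 0.508 51.317333579063416 F [-0.6  0.7 -1.8]
```

```bash
python3 -m handwheel '[[0,-0.05,-0.25,0,0,0],[0,0,-0.12,0,0,0],[0,0,0,0,0,0]]'; python3 - <<'E'
from h import *
tool(); s=snap('scene'); cv2.imwrite('pics/g4.png',cv2.resize(s['color'][130:350,230:410],None,fx=2.7,fy=2.7))
P=cloud(s).reshape(-1,3)
b=P[(P[:,2]>.232)&(P[:,2]<.246)&(abs(P[:,0]-.43)<.03)&(abs(P[:,1]+.444)<.05)]
print('bar region',len(b),b.min(0),b.max(0))
k=P[(P[:,2]>.10)&(P[:,2]<.18)&(abs(P[:,0]-.43)<.06)&(abs(P[:,1]+.444)<.05)]
print('box',k.min(0),k.max(0),cv2.minAreaRect((k[:,:2]*1000).astype(np.float32)))
E
```

```text
clock: 12.6
tool_pos: [0.4291, -0.4442, 0.1961]
ee_rot: [-0.0, -0.059, 0.998, 0.001]
contact_force: [-0.8, -0.0, -1.4]
grip_width: 0.508
gripper_force: 51.3
t 12.6 pos [ 0.4291 -0.4442  0.1961] yaw_y 96.78 tz [-0.001   0.0015 -1.    ] grip 0.508 51.309624910354614 F [-0.8 -0.  -1.4]
bar region 143 [ 0.40975362 -0.48662815  0.23209489] [ 0.43809166 -0.39886687  0.24595336]
box [ 0.387023   -0.47161228  0.12587566] [ 0.47110163 -0.41774382  0.17988078] ((429.1449279785156, -443.7923583984375), (80.56134796142578, 47.655548095703125), 7.030325889587402)
```

View pics/g4.png

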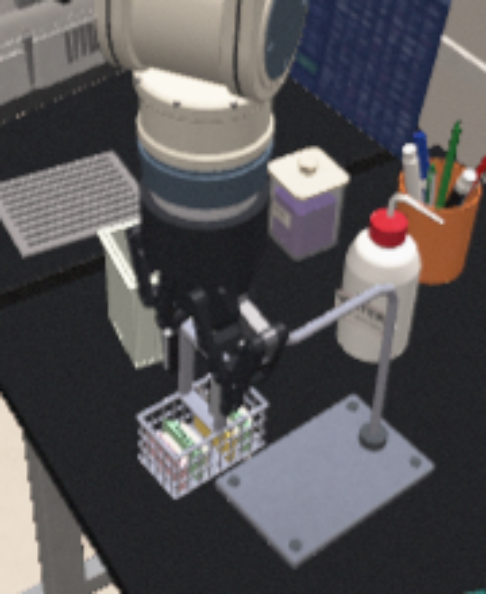

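The basket is upright before the hook, at about (205,440) in the crop, and the tip is level with the opening. I'll go in along the hook's axis.

```bash
python3 -m handwheel '[[0.2,0.023,0,0,0,0],[0.3,0.035,0,0,0,0],[0.3,0.035,0,0,0,0]]'; python3 -m handwheel '[[0.3,0.035,0,0,0,0],[0.3,0.035,0,0,0,0],[0.1,0.01,0,0,0,0],[0,0,0,0,0,0],[0,0,0,0,0,0]]'; python3 -c "from h import *;tool()"
```

```text
clock: 13.02
tool_pos: [0.4789, -0.4392, 0.1972]
ee_rot: [0.0, -0.059, 0.998, -0.0]
contact_force: [0.7, -0.0, -2.5]
grip_width: 0.508
gripper_force: 51.3
clock: 13.65
tool_pos: [0.5188, -0.4347, 0.1971]
ee_rot: [-0.0, -0.059, 0.998, -0.0]
contact_force: [-0.1, 0.7, -3.6]
grip_width: 0.508
gripper_force: 51.4
t 13.65 pos [ 0.5188 -0.4347  0.1971] yaw_y 96.74 tz [-2.e-04 -0.e+00 -1.e+00] grip 0.508 51.352994441986084 F [-0.1  0.7 -3.6]
```

```bash
python3 -m handwheel '[[0,0,-0.2,0,0,0],[0,0,-0.2,0,0,0],[0,0,-0.1,0,0,0],[0,0,0,0,0,0]]'; python3 -m handwheel '[[0,0,-0.05,0,0,0],[0,0,0,0,0,0]]';python3 -m handwheel '[[0,0,-0.04,0,0,0],[0,0,0,0,0,0]]'; python3 - <<'E'
from h import *
tool(); s=snap('scene'); cv2.imwrite('pics/g5.png',cv2.resize(s['color'][170:330,260:410],None,fx=3.5,fy=3.5))
E
```

```text
clock: 14.15
tool_pos: [0.519, -0.4344, 0.1663]
ee_rot: [-0.0, -0.059, 0.998, 0.0]
contact_force: [0.2, -0.0, -2.7]
grip_width: 0.505
gripper_force: 51.3
clock: 14.4
tool_pos: [0.5193, -0.4346, 0.1641]
ee_rot: [0.0, -0.059, 0.998, -0.0]
contact_force: [-0.1, -0.2, -1.7]
grip_width: 0.503
gripper_force: 51.3
clock: 14.65
tool_pos: [0.5192, -0.4346, 0.1616]
ee_rot: [-0.0, -0.059, 0.998, 0.0]
contact_force: [-0.9, 0.8, -1.6]
grip_width: 0.509
gripper_force: 51.3
t 14.65 pos [ 0.5192 -0.4346  0.1616] yaw_y 96.76 tz [-1.e-04  1.e-04 -1.e+00] grip 0.509 51.33041560649872 F [-0.9  0.8 -1.6]
```

View pics/g5.png

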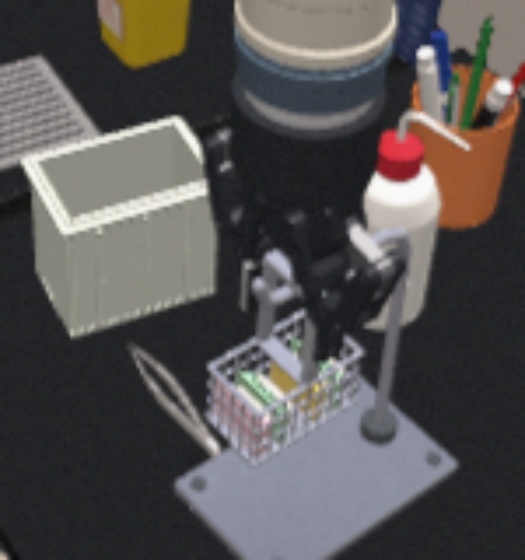

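The hook tip shows in front of the handle at about (275,265), so the bar is over the arm behind it. I'll lower to contact.

```bash
python3 -m handwheel '[[0,0,-0.03,0,0,0],[0,0,0,0,0,0]]'; python3 -m handwheel '[[0,0,-0.02,0,0,0],[0,0,0,0,0,0]]'
```

```text
clock: 14.95
tool_pos: [0.5193, -0.4347, 0.16]
ee_rot: [0.0, -0.059, 0.998, -0.0]
contact_force: [-0.5, -0.8, -1.5]
grip_width: 0.506
gripper_force: 51.6
clock: 15.2
tool_pos: [0.5194, -0.4348, 0.1597]
ee_rot: [0.0, -0.059, 0.998, -0.001]
contact_force: [-1.3, 0.8, 4.3]
grip_width: 0.505
gripper_force: 52.0
```

```bash
python3 -m handwheel '[[0,0,0,0,0,0],[0,0,0,0,0,0],[0,0,0,0,0,0],[0,0,0,0,0,0]]' 0.8; python3 - <<'E'
from h import *
tool(); s=snap('scene'); cv2.imwrite('pics/g6.png',cv2.resize(s['color'][170:330,260:410],None,fx=3.5,fy=3.5))
P=cloud(s).reshape(-1,3)
k=P[(P[:,2]>.06)&(P[:,2]<.13)&(abs(P[:,0]-.519)<.055)&(abs(P[:,1]+.4346)<.05)]
print('box',k.min(0),k.max(0),cv2.minAreaRect((k[:,:2]*1000).astype(np.float32)))
E
```

```text
clock: 15.7
tool_pos: [0.5192, -0.4346, 0.1585]
ee_rot: [-0.0, -0.059, 0.998, 0.0]
contact_force: [0.1, 0.6, -0.7]
grip_width: 0.802
gripper_force: 0.0
t 15.7 pos [ 0.5192 -0.4346  0.1585] yaw_y 96.76 tz [-2.e-04  2.e-04 -1.e+00] grip 0.802 0.0 F [ 0.1  0.6 -0.7]
box [ 0.47678598 -0.46151344  0.08806309] [ 0.56063943 -0.40785906  0.1298446 ] ((518.3441162109375, -433.7625427246094), (79.17218017578125, 47.21226501464844), 7.939099311828613)
```

View pics/g6.png

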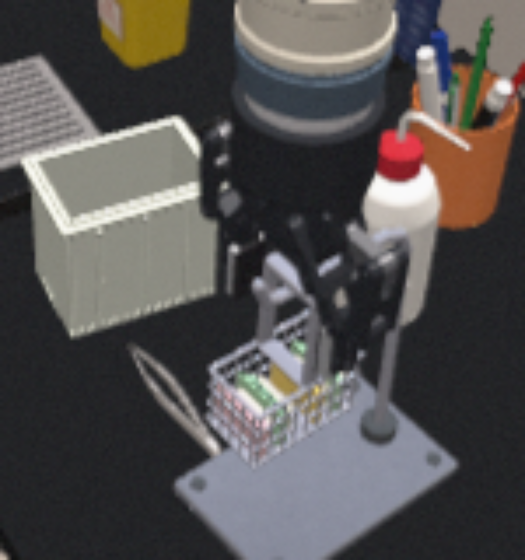

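The basket hangs on the arm, with the bar at about (300,275) and the fingers open either side. I'll retreat straight up.

```bash
python3 -m handwheel '[[0,0,0.15,0,0,0],[0,0,0.3,0,0,0],[0,0,0.5,0,0,0],[0,0,0.6,0,0,0],[0,0,0.6,0,0,0]]'; python3 -m handwheel '[[-0.5,0,0.3,0,0,0],[-0.8,0,0,0,0,0],[-0.8,0,0,0,0,0],[0,0,0,0,0,0],[0,0,0,0,0,0]]'; python3 -m handwheel '[[0,0,0,0,0,0],[0,0,0,0,0,0],[0,0,0,0,0,0],[0,0,0,0,0,0],[0,0,0,0,0,0]]'; python3 - <<'E'
from h import *
tool(); s=snap('scene','end.png')
P=cloud(s).reshape(-1,3)
k=P[(P[:,2]>.06)&(P[:,2]<.13)&(abs(P[:,0]-.519)<.055)&(abs(P[:,1]+.4346)<.05)]
print('box',k.min(0),k.max(0),cv2.minAreaRect((k[:,:2]*1000).astype(np.float32)))
E
```

```text
clock: 16.38
tool_pos: [0.5191, -0.4345, 0.2896]
ee_rot: [0.0, -0.059, 0.998, -0.0]
contact_force: [-0.3, -0.5, -0.4]
grip_width: 0.804
gripper_force: 0.0
clock: 17.0
tool_pos: [0.3934, -0.4348, 0.3065]
ee_rot: [0.0, -0.059, 0.998, -0.0]
contact_force: [-0.2, 0.4, 0.3]
grip_width: 0.801
gripper_force: 0.0
clock: 17.62
tool_pos: [0.3933, -0.4346, 0.3056]
ee_rot: [-0.0, -0.059, 0.998, 0.0]
contact_force: [0.7, 0.3, -0.3]
grip_width: 0.805
gripper_force: 0.0
t 17.62 pos [ 0.3933 -0.4346  0.3056] yaw_y 96.76 tz [-1.e-04  1.e-04 -1.e+00] grip 0.805 0.0 F [ 0.7  0.3 -0.3]
box [ 0.47735773 -0.46085227  0.0883751 ] [ 0.56163401 -0.40876734  0.12995539] ((519.2928466796875, -434.467529296875), (81.25358581542969, 47.079856872558594), 5.7871623039245605)
```

View pics/end.png

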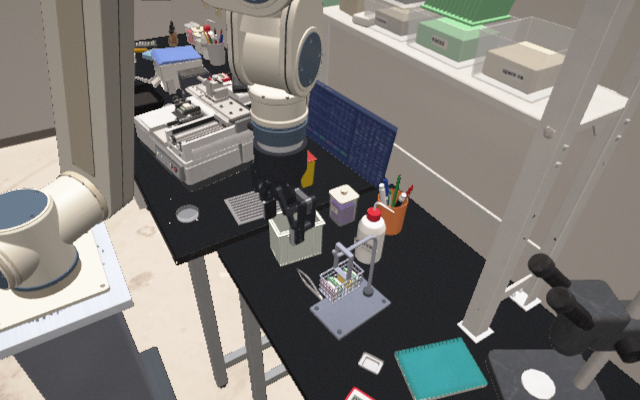

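The basket hangs upright and free on the hook at about (342,278). The bottle and forceps are unmoved and the gripper is clear, so I'll hand it in.

```bash
python3 -c "from bench import bot;print(bot.sign_off())"
```

```text
the job is handed in; nothing more can be done
None
```

The basket was stood on the drip mat and released, then regripped and hung upright and free on the hook; the job is handed in at about 18 s, with the bystanders looking unmoved in the last picture.

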